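# Show the bone stud of the bao board to the recording camera in a sprung mirror

## Robot

A 6-joint arm with a two-finger parallel gripper is mounted at the origin on the work surface. World frame = base frame: x ahead of the robot, y to its left, z up, the work surface at z = 0. Lengths are in mm, angles in rad, forces in N, time in s.
With the tool pointing down it reaches from about 300 to 775 mm from the base axis. Payload 14.6 kg.
Tool frame: the origin (TCP) lies on the centre line of the jaws, within the pads' length; the fingertips stand 19 mm ahead of it and the grasp point (between the pads) is the TCP (bot.tip_reach is the distance from the TCP to the fingertips, in mm); y points along the fingers, x is the direction in which the jaws open and shut, and the axes are right-handed (so a half turn about y gives the same grasp; the last joint's range is limited). The gripper opens to 85 mm and grips with 20 to 120 N. Pads are 22 mm wide; open, the fingers measure 114 mm over their backs; the gripper's body (76 mm by 85 mm) begins 54 mm behind the grasp point. The pads swing forward as they close: fully open they stand 13 mm farther back than shut.
Start: joints at [-1.284, 0.3, 1.521, -0, 1.321, -0.067], TCP at [190.548, -515.927, 250.281] pointing down, gripper open.
Joint ranges: [-3.03, 3.03], [-0.79, 2.21], [0.23, 2.52], [-1.04, 4.18], [0, 3.07], [-2.55, 2.55]. Speed limits (rad/s): [2.22, 2.22, 2.57, 3.14, 3.14, 3.14].

## Interface

Orientations are given as a unit quaternion [w, x, y, z].
In Python, from rig import bot gives the robot as it stands. Calls block until the motion is done:
- bot.move_to(position, orientation): joint-space move of the TCP to a pose.
- bot.servo_line(position, attitude=None, speed=150, until_force=None): straight line of the TCP; attitude=None keeps the orientation; speed is the mean speed in mm/s. With until_force (N) it stops when the force on the tool has changed by that much, and returns True; else False.
- bot.move_joints(angles): joint-space move.
- bot.move_gripper(opening, grip_force=None): finger opening in mm; grip_force is the grip in N (None keeps the last); returns when the fingers have stopped.
- bot.dwell(seconds).
- bot.ik(position, orientation): joint angles nearest the present ones, or None.
- bot.read_state(): the state.
- bot.read_camera(name): name is "scene" or "top"; returns a dict with "image" (420x560x3 uint8, blue, green, red), "depth" (420x560 float32, mm along the optical axis (not along the pixel's ray), 0 where there is no reading), "fovy" (degrees; the focal length in pixels is half the picture's height over the tangent of half this angle, whatever the lens; pixels are square), "cx", "cy" (the principal point, pixels), "eye" and "attitude" of the camera in the world. Camera axes: x right, y down, z forward; pixel columns grow to the right and rows downward; lengths in mm; the calibration is good to about 2 mm. A picture is of the moment at which its call begins.
A pose or a line that the arm cannot do raises bot.MotionError and nothing moves.
- bot.finish_job(): hands the job in, once; it reports no verdict.
The state is a dict: "clock": time; "joint_positions": joint angles; "qvel": joint speeds; "effort": joint torques, N m; "ee_pos": TCP position; "tool_rot": TCP orientation; "ft_force": force on the tool from outside, world axes, zero at the start; "moment": the same for the moment, N m; "grip_width": finger opening in mm.
Only numpy, scipy, OpenCV 4.12 (cv2) and the standard library are available. Lean on these libraries where they do the work, as an engineer would, in place of code of your own. Each camera call takes 0.05 s, during which the arm holds its last target. There are 200 camera calls.

## Task

Start the recording by pressing the three round camera keys fully down and letting each come up again, one at a time: first the smallest, then the middle-sized, then the largest. Then, with the gripper, take the upright ebony post behind the swivel mirror and swing the mirror until the camera sees the bone stud of the bao board reflected in the middle of the mirror. The mirror springs back when let go, so finish while still holding the post with the mirror steady at that angle, and leave the other things on the bench where they are.

Things in the scene. Friction and masses are not known exactly. Their poses are not given: they have to be found in the camera images.
- key_small_top (a point): centre of the top of the smallest key: a bare aluminium disc 18 mm across in a dark steel collar 34 mm across; its top stands 38 mm above the bench and 10 mm above the collar when up. The three keys sit 75 mm apart in a row, in any order, on a mahogany strip 240 x 64 x 16 mm fixed to the bench
- key_small (a joint): how far the smallest key is down, m: 0 up, 0.006 fully down; a spring lifts it (1.5 N to start, 5 N fully down)
- key_middle_top (a point): centre of the top of the middle-sized key: a bare aluminium disc 30 mm across in a dark steel collar 46 mm across; its top stands 38 mm above the bench and 10 mm above the collar when up. The three keys sit 75 mm apart in a row, in any order, on a mahogany strip 240 x 64 x 16 mm fixed to the bench
- key_middle (a joint): how far the middle-sized key is down, m: 0 up, 0.006 fully down; a spring lifts it (1.5 N to start, 5 N fully down)
- key_large_top (a point): centre of the top of the largest key: a bare aluminium disc 44 mm across in a dark steel collar 60 mm across; its top stands 38 mm above the bench and 10 mm above the collar when up. The three keys sit 75 mm apart in a row, in any order, on a mahogany strip 240 x 64 x 16 mm fixed to the bench
- key_large (a joint): how far the largest key is down, m: 0 up, 0.006 fully down; a spring lifts it (1.5 N to start, 5 N fully down)
- mirror (a joint): angle of the mirror about its upright axis, rad: 0 at rest against its stop, facing the camera squarely; grows anticlockwise seen from above, up to 1.25. A spring pulls it back to 0 (0.25 N m per rad, 0.15 N m already at 0: 2 to 5 N at the post)
- handle: the upright round ebony post on an arm behind the mirror, turning with it: 14 mm across, its origin in its axis at 165 mm above the bench, 6 mm below its top; graspable from above, bare from 124 to 171 mm height, above the arm (steel, top at 120 mm) and a 17 mm brass ring. It stands 85 mm from the mirror's upright axis, straight behind the glass; its x axis points to the mirror's upright axis and is the glass's outward normal
- sight (a point): on the mirror's upright axis, which lies in the glass surface, at the middle of the glass (95 mm above the bench). Its x axis is level and points along the camera's line of sight after reflection at the middle of the mirror; it turns by twice the mirror's angle (at angle 0 it points back at the lens). The glass is 76 mm square in a wooden frame 90 mm square, top at 140 mm
- rig: the fixed mahogany plank (330 x 90 x 18 mm) that carries mirror and camera; origin on the bench under the mirror's upright axis; its x axis points from the mirror to the small black camera, whose lens front is 206 mm from the mirror's axis, 95 mm above the bench, and looks straight at the mirror
- stud (a point): tip of the bone stud, 18 mm across, standing 14 mm out of the middle of that face of the bao board (320 mm long, 36 mm thick, on edge, top at 165 mm, fixed) which looks to the mirror; 95 mm above the bench, like the lens and the middle of the mirror. The mirror shows it when the glass's normal halves the angle, seen from above, between the directions from the mirror's axis to lens and stud
- hammer: short claw hammer lying flat, 220 mm long; not to be disturbed
- pot: turned wooden seed pot with lid, 76 mm across, 99 mm tall; not to be disturbed; origin under its middle
- stick: bone measuring stick lying flat, 200 x 18 x 6 mm; not to be disturbed; origin under its middle
- rasps: mahogany stand 70 x 200 mm holding three upright rasps, 260 mm tall; not to be disturbed; origin under its middle
- mug: white mug, 80 mm across, 90 mm tall; not to be disturbed; origin under its middle
- blank: wood blank 160 x 70 x 45 mm; not to be disturbed; origin under its middle
- brush: dusting brush lying flat; not to be disturbed

How it is judged:
By the outcome, as a careful person would: the job done as asked, in the order asked, and still so for the second after the job is handed in, while the arm keeps its last pose, push and grip.
It also fails if it takes over 61 s, if anything falls off the work surface, if the arm or the gripper's body presses on something with over 40 N, if the wrist force passes 120 N, or if a joint passes its speed limit or range.

## Working session

There is one attempt and no reset: what is moved stays moved. The work goes in short steps, each a Python script; the robot and the scene stay as the last script left them, time stands still between calls to the robot, and variables do not carry over. Pictures are saved under pics/ and viewed, about 8 in all and at most 12, crops included, and the job is handed in when it is done.

```bash
mkdir -p pics
cat > h.py <<'E'
import numpy as np, cv2, pickle
from scipy.spatial.transform import Rotation as R
def rot(q): return R.from_quat([q[1],q[2],q[3],q[0]]).as_matrix()
def foc(c): return 210/np.tan(np.radians(c["fovy"])/2)
def ray(c,u,v):
    f=foc(c); return rot(c["attitude"])@np.array([(u-c["cx"])/f,(v-c["cy"])/f,1.])
def onplane(c,u,v,z):
    d=ray(c,u,v); e=np.array(c["eye"]); return e+d*(z-e[2])/d[2]
def bydepth(c,u,v): return np.array(c["eye"])+ray(c,u,v)*c["depth"][int(round(v)),int(round(u))]
def cloud(c):
    f=foc(c); v,u=np.mgrid[:420,:560]; d=c["depth"]
    P=np.stack([(u-c["cx"])/f*d,(v-c["cy"])/f*d,d],-1)@rot(c["attitude"]).T+np.array(c["eye"])
    P[d==0]=np.nan; return P
E
python3 - <<'E'
from h import *
from rig import bot
for n in("top","scene"):
    c=bot.read_camera(n); pickle.dump(c,open(n+".pkl","wb"))
    cv2.imwrite(f"pics/{n}0.png",cv2.resize(c["image"],(800,600)))
    print(n,c["fovy"],c["cx"],c["cy"],c["eye"],c["attitude"],foc(c))
s=bot.read_state();print(s["ee_pos"],s["tool_rot"],s["ft_force"],s["clock"],bot.tip_reach)
E
```

```text
top 49.253755979500426 283.31063035550375 203.79484320548542 [ 334.02846375  -13.8950521  1459.63625133] [ 0.04620435 -0.70065096  0.70947857 -0.05994622] 458.11187628543644
scene 52.89580341206374 285.32276285381215 211.66351557110272 [1345.4480535   183.66009799 1185.98817374] [-0.19696941  0.58567745  0.74056299 -0.26410496] 422.15569444544155
[ 190.50873942 -515.74619996  249.80211669] [ 0.58040687 -0.57997041  0.40447741 -0.40393095] [-0.55749167 -0.18386024  0.10075791] 0.1 19.0
```

View pics/top0.png

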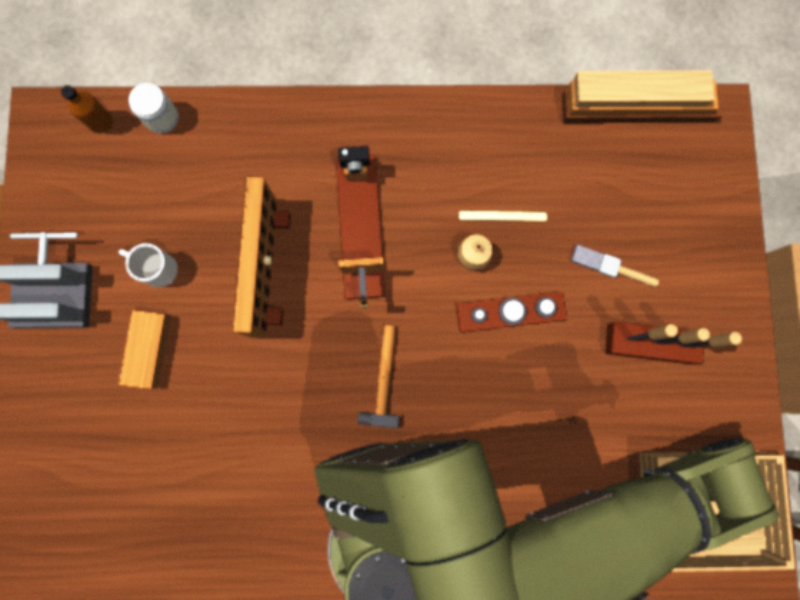

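View pics/scene0.png

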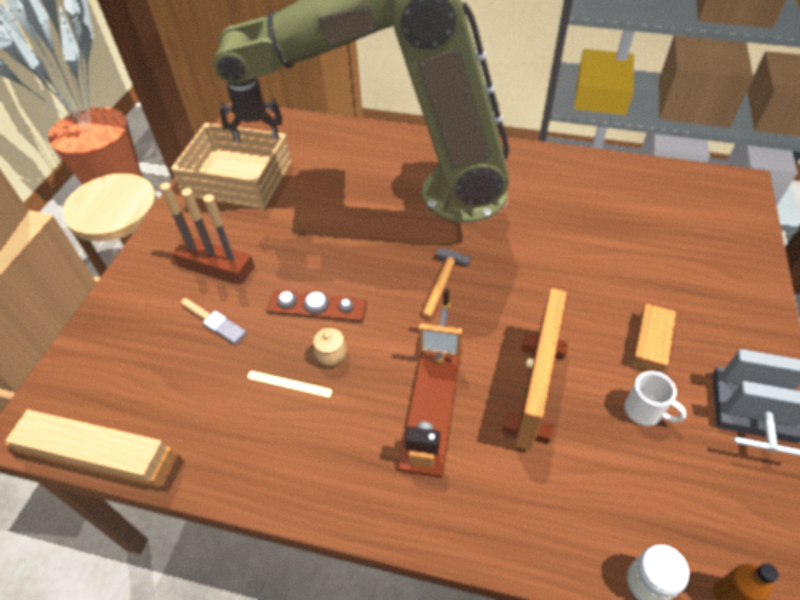

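The top view (800-wide) shows the keys at about (480,315) small, (513,311) large and (547,307) middle. The mirror frame is at (361,263), the post near (362,298), the camera at (354,160) and the stud at (268,260). The scene view agrees. Next I'll measure these points.

Run:
```python
from h import *
T=pickle.load(open("top.pkl","rb"));S=pickle.load(open("scene.pkl","rb"))
np.set_printoptions(precision=1,suppress=True)
k=1/1.4286
# keys: bright unsaturated blobs
for c,box in((T,(310,195,400,240)),(S,(180,190,262,230))):
    x0,y0,x1,y1=box; im=c["image"][y0:y1,x0:x1]; hsv=cv2.cvtColor(im,cv2.COLOR_BGR2HSV)
    m=((hsv[...,1]<90)&(hsv[...,2]>130)).astype(np.uint8)
    n,l,st,ce=cv2.connectedComponentsWithStats(m)
    for i in range(1,n):
        if st[i,4]>8:
            u,v=ce[i]+[x0,y0]; print("key",st[i,2:],np.array([u,v]),onplane(c,u,v,38),"depth",bydepth(c,u,v))
P=cloud(T);Q=cloud(S)
# board top, frame top, cam, strip & post by height, both clouds
for nm,A in(("T",P),("S",Q)):
    x,y,z=A[...,0],A[...,1],A[...,2]
    m=(z>158)&(z<172)&(x>350)&(x<800)&(y>120)&(y<350)
    if m.sum()>10:
        r=cv2.minAreaRect(A[m][:,:2].astype(np.float32));print(nm,"board",m.sum(),r,np.median(z[m]))
    m=(z>130)&(z<147)&(x>420)&(x<560)&(y>20)&(y<150)
    if m.sum()>10:print(nm,"frame",m.sum(),cv2.minAreaRect(A[m][:,:2].astype(np.float32)))
    m=(z>150)&(z<185)&(x>380)&(x<500)&(y>20)&(y<140)
    print(nm,"post",m.sum(),A[m].mean(0) if m.any() else 0, np.argwhere(m).mean(0)[::-1] if m.any() else 0)
    m=(z>14)&(z<22)&(x>380)&(x<800)&(y>0)&(y<160)
    print(nm,"plank",m.sum(),cv2.minAreaRect(A[m][:,:2].astype(np.float32)))
a=cv2.resize(T["image"][90:240,160:290],None,fx=4,fy=4,interpolation=cv2.INTER_CUBIC)
b=cv2.resize(S["image"][190:340,270:400],None,fx=4,fy=4,interpolation=cv2.INTER_CUBIC)[:, -0:]
cv2.imwrite("pics/crops.png",cv2.resize(np.hstack([a,b]),(800,462)))
```

```text
key [ 16  17 199] [359.  216.9] [ 505.  -279.8   38. ] depth [ 504.8 -279.5   39.5]
key [ 12  11 102] [382.6 214.1] [ 513.  -354.5   38. ] depth [ 512.9 -354.2   39.4]
key [ 7  8 46] [335.2 219.7] [ 497.1 -204.8   38. ] depth [ 496.9 -204.5   40.3]
key [ 13  11 101] [200. 208.] [ 515.  -347.7   38. ] depth [ 516.1 -347.    39.5]
key [ 17  13 177] [221. 210.] [ 507.  -272.6   38. ] depth [ 508.9 -271.6   40.6]
key [10  7 52] [241.9 212.1] [ 499.5 -198.5   38. ] depth [ 497.5 -199.4   35.3]
T board 1376 ((612.0919189453125, 272.20855712890625), (38.997257232666016, 318.418701171875), 86.43753051757812) 164.77103216622618
T post 0 0 0
T plank 1536 ((589.8433837890625, 48.72166442871094), (422.64190673828125, 89.85211181640625), 3.6039249897003174)
S board 1178 ((609.9791870117188, 277.2590026855469), (37.11528396606445, 324.26171875), 86.48222351074219) 165.02554789102965
S frame 18 ((516.9100341796875, 50.11665725708008), (7.875864505767822, 12.9964017868042), 15.03235149383545)
S post 0 0 0
S plank 1385 ((590.5755615234375, 53.664459228515625), (423.38958740234375, 89.8587875366211), 3.739675521850586)
```

View pics/crops.png

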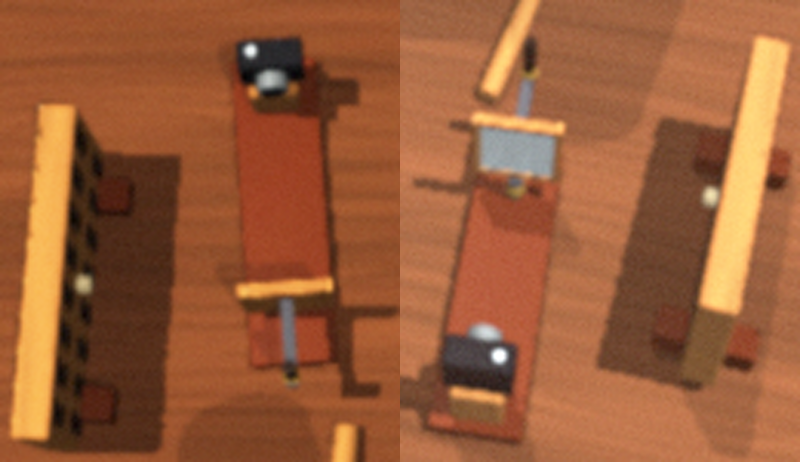

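The crops show the post top at about (291,367) in the left one and (530,40) in the right one. The stud is at (84,285) and (710,197), and the frame top edge runs from (237,290) to (332,286). The two cameras disagree by about 6 mm in y. That is fine for pressing the keys with the averaged positions, and I'll check both cameras against the gripper on the way.

Run:
```python
from h import *
from rig import bot
np.set_printoptions(precision=1,suppress=True)
T=pickle.load(open("top.pkl","rb"));S=pickle.load(open("scene.pkl","rb"))
for n,(a,b),(c,d),z in(("post",(291,367),(530,38),171),("stud",(86,285),(708,198),95),("frL",(237,288),(563,126),140),("frR",(332,285),(473,118),140)):
    s=400/520*4
    print(n,onplane(T,160+a/s,90+b/s,z),onplane(S,270+(c-400)/s,190+d/s,z))
q=bot.read_state()["tool_rot"]
bot.move_gripper(0,30)
keys=dict(small=(498,-201.6),middle=(514,-351),large=(506,-276.2))
for n in("small","middle","large"):
    x,y=keys[n]; bot.move_to([x,y,85 if n!="small" else 100],q)
    if n=="small":
        for cn in("top","scene"):
            c=bot.read_camera(cn); pickle.dump(c,open(cn+"1.pkl","wb")); cv2.imwrite(f"pics/{cn}1.png",c["image"])
    bot.servo_line([x,y,62],speed=80)
    f0=np.array(bot.read_state()["ft_force"])
    hit=bot.servo_line([x,y,47],speed=12,until_force=11)
    s=bot.read_state(); print(n,hit,s["ee_pos"],np.array(s["ft_force"])-f0)
    bot.dwell(0.15); print(bot.read_state()["ee_pos"][2])
    bot.servo_line([x,y,75],speed=60); bot.dwell(0.2)
print(bot.read_state()["clock"],bot.read_state()["grip_width"])
c=bot.read_camera("scene")
a=pickle.load(open("top1.pkl","rb"))["image"][150:290,300:430];b=c["image"][150:290,150:280]
cv2.imwrite("pics/k.png",cv2.resize(np.hstack([a,b]),None,fx=3,fy=3))
```

```text
post [514.2  41.4 171. ] [511.4  48.8 171. ]
stud [608.4 245.4  95. ] [611.5 250.8  95. ]
frL [595.   93.7 140. ] [589.7  98.9 140. ]
frR [597.    3.3 140. ] [600.1   9.9 140. ]
small True [ 498.1 -201.6   51. ] [-2.1  1.3  7.8]
50.987063109779044
middle True [ 514.1 -351.1   51.1] [-1.2  1.5  7.6]
51.04669294652294
large True [ 506.1 -276.3   51.1] [-2.3  1.2  6.5]
51.058062342829544
10.6667 -0.06885475053651062
```

View pics/k.png

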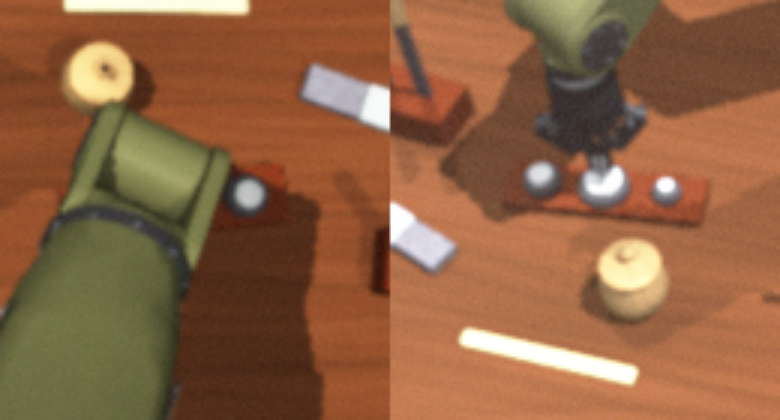

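View pics/scene1.png

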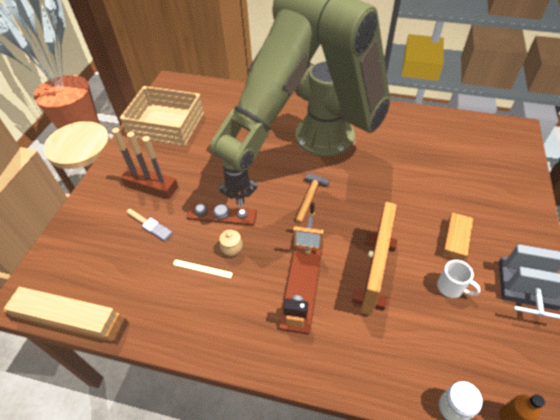

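All three keys bottomed at tip height 32 mm (38 − 6), and the clock reads 10.7 s. The picture shows all the keys up again and nothing disturbed. The post lies about 85 mm behind the frame, as it should. Next I'll grasp it with the jaws across the arm.

```bash
cat >> h.py <<'E'
def att(a,sgn):
    x=sgn*np.array([-np.sin(a),np.cos(a),0]);y=np.array([0,0,-1.]);z=np.cross(x,y)
    q=R.from_matrix(np.stack([x,y,z],1)).as_quat(); return [q[3],q[0],q[1],q[2]]
PHI=np.radians(3.67); AX=np.array([597.6,50.5])
def pose(th,z=149): a=PHI+th; return [*(AX-85*np.array([np.cos(a),np.sin(a)])),z]
E
python3 - <<'E'
from h import *
from rig import bot
np.set_printoptions(precision=2,suppress=True)
S=pickle.load(open("scene.pkl","rb"));print("tip by scene cam (TCP 506,-276):",onplane(S,221,208,56))
s=bot.read_state(); p=s["ee_pos"]
bot.servo_line([p[0],p[1],230],speed=200)
for sg in(1,-1):
    print(sg,[bot.ik(pose(t),att(PHI+t,sg)) for t in(0,.72)])
js={sg:[bot.ik(pose(t),att(PHI+t,sg)) for t in(0,.72,.9)] for sg in(1,-1)}
sg=min((k for k in js if all(j is not None for j in js[k])),key=lambda k:max(abs(j[5]) for j in js[k]))
print("use",sg); open("sg","w").write(str(sg))
bot.move_to(pose(0,235),att(PHI,sg)); bot.move_gripper(60)
f0=np.array(bot.read_state()["ft_force"])
hit=bot.servo_line(pose(0),speed=80,until_force=8); print("hit",hit)
if not hit:
    bot.move_gripper(0,25); bot.dwell(.2)
s=bot.read_state(); print(s["ee_pos"],pose(0),s["grip_width"],np.array(s["ft_force"])-f0,s["clock"])
im=bot.read_camera("scene"); pickle.dump(im,open("scene2.pkl","wb"))
cv2.imwrite("pics/g.png",cv2.resize(im["image"][150:340,260:400],None,fx=3.1,fy=3.1,interpolation=cv2.INTER_CUBIC))
E
```

```text
tip by scene cam (TCP 506,-276): [ 511.68 -268.43   56.  ]
1 [array([ 0.02,  0.33,  1.73, -0.  ,  1.08, -1.62]), array([-0.09,  0.38,  1.67, -0.  ,  1.1 , -2.44])]
-1 [array([ 0.02,  0.33,  1.73, -0.  ,  1.08,  1.52]), array([-0.09,  0.38,  1.67, -0.  ,  1.1 ,  0.7 ])]
use -1
hit False
[512.8   45.16 149.19] [np.float64(512.7743120061307), np.float64(45.059167677024504), 149] 12.987304511321955 [-2.6   2.21  6.31] 15.3667
```

View pics/g.png

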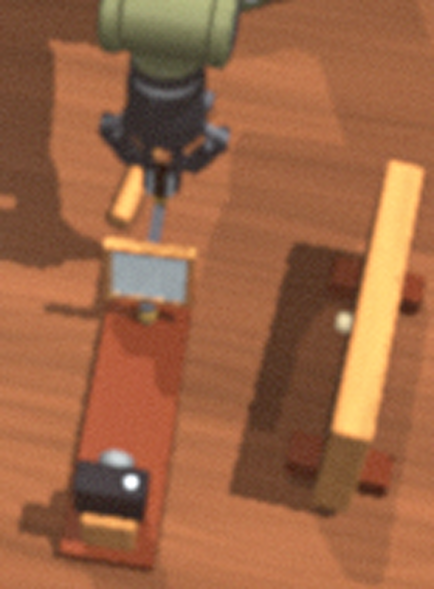

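The post is held (width 13 mm). The +y force of 2.2 N matches the spring, so the mirror is already slightly off its stop. I'll feel for the stop to get the post's rest position in the robot frame.

Run:
```python
from h import *
from rig import bot
np.set_printoptions(precision=2,suppress=True)
t=np.array([-np.sin(PHI),np.cos(PHI),0])
p0=np.array(pose(0))
for d in np.arange(-2,9,1.):
    bot.servo_line(p0+d*t,speed=20); bot.dwell(.1); s=bot.read_state(); f=np.array(s["ft_force"])
    print(d,(np.array(s["ee_pos"])-p0)@t,f@t,f,s["grip_width"])
    if f@t<-8: break
print(s["clock"])
```

```text
-2.0 -1.81671246283412 3.957777199673813 [-1.69  3.86  5.21] 13.551165125051904
-1.0 -0.863193256019347 3.3036541688778205 [-2.26  3.17  4.56] 13.37071844075885
0.0 0.029593714230647373 1.9172763924110228 [-1.97  1.8   4.82] 13.298714702593351
1.0 0.7142447114931056 -1.4693747062586597 [-2.1  -1.61  6.19] 13.406727301942132
2.0 1.058544143115282 -6.130946110669692 [-2.23 -6.29  5.28] 13.35705411340153
3.0 1.4221554267643919 -12.46622566904183 [ -1.99 -12.62   5.25] 13.405590142417132
17.5167
```

The stop is at d ≈ 0.1 mm, so the averaged camera position of the post agrees with the robot to a few tenths of a millimetre. Next I'll swing along the arc, turning the gripper with the post.

Run:
```python
from h import *
from rig import bot
np.set_printoptions(precision=2,suppress=True)
bot.servo_line(pose(0.0),speed=20); bot.move_gripper(0,40)
for th in np.linspace(0,.724,9)[1:]:
    bot.servo_line(pose(th),att(PHI+th,-1),speed=50)
    a=PHI+th; s=bot.read_state(); f=np.array(s["ft_force"]); n=np.array([np.cos(a),np.sin(a),0]); t=np.array([-n[1],n[0],0])
    print(round(th,3),"rad",f@n,"tan",f@t,"z",f[2],s["grip_width"])
bot.dwell(.3);s=bot.read_state();d=AX-np.array(s["ee_pos"][:2]);print("angle by TCP",np.arctan2(d[1],d[0])-PHI,np.hypot(*d),s["clock"])
out=[]
for n,b in(("top",(160,90)),("scene",(260,190))):
    c=bot.read_camera(n); pickle.dump(c,open(n+"3.pkl","wb"))
    out.append(cv2.resize(c["image"][b[1]:b[1]+150,b[0]:b[0]+130],None,fx=3,fy=3,interpolation=cv2.INTER_CUBIC))
cv2.imwrite("pics/sw.png",np.hstack(out))
```

```text
0.09 rad -2.3410532147196905 tan 2.2846968573322166 z 6.172242025144641 13.005300459156723
0.181 rad -1.5122618118407072 tan 1.625019375067715 z 5.886068614506818 12.805752575628448
0.271 rad -0.347081030128537 tan 3.1962941019240882 z 5.167338782118395 12.920600930596315
0.362 rad -0.4279074080505753 tan 3.139479321481039 z 6.970000309302597 13.085112975908297
0.452 rad -0.5558891733388865 tan 2.7308666547341445 z 7.344813883385128 12.726278829242133
0.543 rad -0.24716004644414455 tan 2.7269519409738394 z 7.680728729348226 13.105700822618369
0.634 rad -0.8831743852043217 tan 3.653412657597332 z 7.397489603792211 13.029704468475018
0.724 rad 0.31974137933435226 tan 3.1789349488347223 z 8.04032980476916 13.034025851847263
angle by TCP 0.7205471220541703 84.82334433584354 20.7333
```

View pics/sw.png

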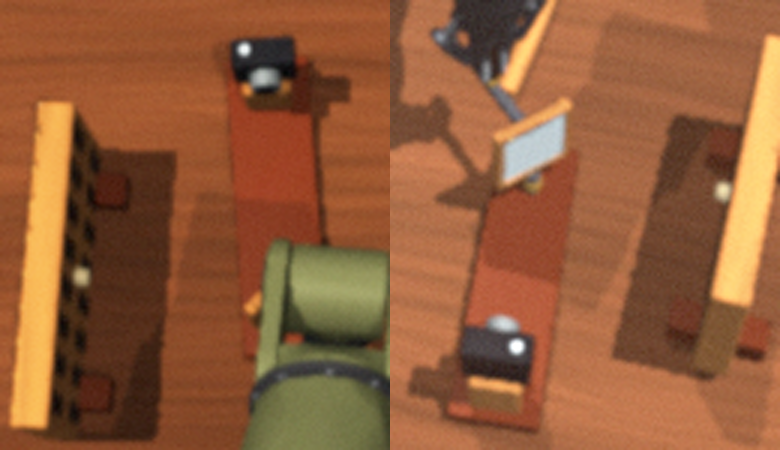

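The swing followed the arc smoothly, with tangential force about 3 N as the spring predicts and radial force near zero. The scene crop shows the mirror turned toward the stud. I'll check the angle from the frame's top edge before and after the swing, and refine the target angle.

Run:
```python
from h import *
np.set_printoptions(precision=2,suppress=True)
T=pickle.load(open("top.pkl","rb"));S=pickle.load(open("scene.pkl","rb"));S3=pickle.load(open("scene3.pkl","rb"))
def orange(c,box,z,nm):
    x0,y0,x1,y1=box; h=cv2.cvtColor(c["image"][y0:y1,x0:x1],cv2.COLOR_BGR2HSV)
    m=((h[...,0]>11)&(h[...,0]<24)&(h[...,1]>110)&(h[...,2]>165)).astype(np.uint8)
    n,l,st,ce=cv2.connectedComponentsWithStats(m); i=1+np.argmax(st[1:,4])
    v,u=np.nonzero(l==i); p=np.array([onplane(c,a+x0,b+y0,z)[:2] for a,b in zip(u,v)])
    r=np.linalg.svd(p-p.mean(0),full_matrices=False)[2][0]; d=(p-p.mean(0))@r
    print(nm,len(p),"centre",p.mean(0),"dir",np.degrees(np.arctan2(r[1],r[0]))%180,"len",np.ptp(d)); return p.mean(0)
orange(T,(230,175,275,194),140,"T frame 0")
orange(S,(288,222,325,236),140,"S frame 0")
orange(S3,(292,218,322,245),140,"S frame th")
for nm,c,b in(("T",T,(165,120,192,236)),("S",S,(362,198,400,318))): orange(c,b,165,nm+" board")
for nm,c,b in(("T",T,(181,175,193,190)),("S",S,(365,246,378,262))):
    x0,y0,x1,y1=b; h=cv2.cvtColor(c["image"][y0:y1,x0:x1],cv2.COLOR_BGR2HSV)
    m=(h[...,1]<130)&(h[...,2]>150); v,u=np.nonzero(m); print(nm,"stud",m.sum(),onplane(c,u.mean()+x0,v.mean()+y0,95),u.mean()+x0,v.mean()+y0)
for nm,c in(("T",T),("S",S)):
    A=cloud(c); x,y,z=A[...,0],A[...,1],A[...,2]
    sat=cv2.cvtColor(c["image"],cv2.COLOR_BGR2HSV)
    m=(z>13)&(z<24)&(x>630)&(x<740)&(y>-15)&(y<120)
    # edges per x-slice
    xs=np.arange(632,740,6); e=[]
    for a in xs:
        k=m&(x>=a)&(x<a+6)
        if k.sum()>8: e.append((a+3,y[k].min(),y[k].max()))
    e=np.array(e); lo=np.polyfit(e[:,0],e[:,1],1);hi=np.polyfit(e[:,0],e[:,2],1)
    mid=(np.polyval(lo,597.6)+np.polyval(hi,597.6))/2
    print(nm,"plank dir",np.degrees(np.arctan([lo[0],hi[0]])),"mid y at axis",mid,"width",np.median(e[:,2]-e[:,1]))
```

```text
T frame 0 150 centre [596.04  51.75] dir 93.67704463676483 len 91.51224409517648
S frame 0 147 centre [594.19  54.06] dir 94.18960803593023 len 95.8676611732743
S frame th 132 centre [595.54  50.98] dir 134.41604454419158 len 96.58487332407887
T board 1365 centre [611.81 273.49] dir 176.6678158534645 len 321.0122062284569
S board 1260 centre [622.11 276.85] dir 176.6744932163605 len 324.79326738240843
T stud 17 [611.47 249.78  95.  ] 186.52941176470588 181.64705882352942
S stud 30 [608.05 252.15  95.  ] 370.6666666666667 253.5
T plank dir [3.42 3.49] mid y at axis 49.20829562692449 width 86.94486191947405
S plank dir [3.65 4.44] mid y at axis 53.694295789402055 width 87.1567029416835
```

Estimates of the current mirror angle:
- **From the TCP:** 41.3°.
- **From the frame edge:** 40.2–40.7°.

Estimates of the target angle:
- **From the board face:** 41.4°.
- **From the stud blob:** 41.4°.
- **If the axis is about 1 mm farther out:** 41.6°, which the frame's offset suggests.

I'll add a small correction of about 0.35°, confirm it is steady, and hand in.

Run:
```python
from h import *
from rig import bot
np.set_printoptions(precision=2,suppress=True)
bot.servo_line(pose(.730),att(PHI+.730,-1),speed=10)
for i in range(3):
    bot.dwell(.4);s=bot.read_state();d=AX-np.array(s["ee_pos"][:2])
    print("angle",np.arctan2(d[1],d[0])-PHI,s["grip_width"],np.abs(s["qvel"]).max(),np.array(s["ft_force"]),s["clock"])
c=bot.read_camera("scene")
cv2.imwrite("pics/end.png",c["image"])
bot.finish_job()
```

```text
angle 0.7261344809778563 12.793317345543933 0.00079195432603281 [-3.02  2.12  7.46] 21.4833
angle 0.7264500461608091 12.952694994406635 0.0008136915287277395 [-3.38  1.4   7.7 ] 21.8833
angle 0.7265064689054388 12.466353683345037 0.002855906853809965 [-2.86  2.12  6.79] 22.2833
the job is handed in; nothing more can be done
```

View pics/end.png

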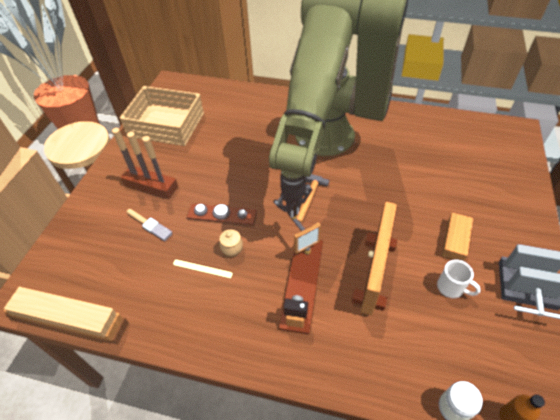

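The job is handed in at about 22.3 s of the 61 s allowed. The three keys are pressed in order and the gripper is holding the post, with the mirror steady at the angle I worked out for the stud. I had no direct view of the reflection, so that angle rests on measurements rather than on seeing the stud in the mirror.

- **Keys:** I pressed small, then middle, then large. Each bottomed with the fingertips at 32 mm (38 − 6), against more force than the spring's 5 N. I lifted clear of each before the next.
- **Grip and swing:** I took the post with the jaws across its arm and found the mirror's stop by feel. It was within a few tenths of a millimetre of where the two cameras, averaged, put it. I then swung the mirror along its arc.
- **Final state:** The mirror angle from the gripper position is 0.7265 rad (41.6°) and steady, with the post held at about 13 mm width. In the last picture nothing else on the bench appears to have moved.

**Disagreements:**
- The cameras differ by up to 7 mm sideways, so I averaged them.
- Before the final correction of about 0.35°, the frame edge in the scene view read the mirror 0.6–1° lower than the gripper position did. I corrected only part of that gap, so I expect the mirror to be within about half a degree of the right angle, and the line of sight within about one degree.

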